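# Feel the plate gap with a taper gauge

### The arm

A 6-joint arm with a two-finger parallel gripper is mounted at the origin on a cart in front of the work surface, level with it; the furniture and walls round the work are solid. World frame = base frame: x ahead of the robot, y to its left, z up, the work surface at z = 0. Lengths are in m, angles in rad, forces in N, time in s.
With the tool pointing down it reaches from about 0.35 to 0.925 m from the base axis. Payload 6.4 kg.
Tool frame: the origin (TCP) lies between the finger pads; the fingertips stand ctrl.nose_length ahead of it and the grasp point (between the pads) lies 5 mm behind it (ctrl.nose_length is the distance from the TCP to the fingertips, in m); z points along the fingers, y is the line along which they close (so a half turn about z gives the same grasp; the last joint's range is limited). The gripper opens to 94 mm and grips with 3 to 60 N. Pads are 16 mm wide; open, the fingers measure 119 mm over their backs; the gripper's body (75 mm by 177 mm) begins 78 mm behind the grasp point.
Start: joints at [1.12, 0.245, 1.558, -0, 1.339, -0.174], TCP at [0.178, 0.625, 0.219] pointing down, gripper open.
Joint ranges: [-3.13, 3.13], [-1.02, 2.26], [0.13, 2.54], [-0.95, 4.09], [0.21, 2.88], [-2.74, 2.74]. Speed limits (rad/s): [2.57, 2.57, 3.14, 3.14, 3.14, 3.14].

### API

Orientations are given as a rotation vector (axis times angle).
In Python, from cell import ctrl gives the robot as it stands.
- The arm moves only by the shell command python3 -m crank 'ROWS'. ROWS is JSON, a list of rows, each a list of 3 entries, a list of its own where there are three numbers: the closure, from 0 (fully open) to 1 (shut), then the shift along the tool's x, y, z in m, then the turn, a rotation vector about the tool's x, y, z in units of 5 degrees (1.0 is 5 degrees). In form: [[gripper, [x, y, z], [wx, wy, wz]], ...]. A call has 1 to 20 rows; each row shifts and turns the commanded pose from where the row before left it, along the tool's axes as they then stand; what a row does not reach is not made up. A row lasts 1/12 s, in which the tool goes at most 41.7 mm and 7.16 degrees, less where a joint would pass 70% of its speed; a pose out of reach is approached as far as the arm can. A call is refused whole if a number of a shift passes 0.0417 or a number of a turn 1, either way. A call with a gripper value outside its range is refused whole. The fingers move at their own pace and stop on an object; the grip force is fixed at half the most. Time passes only in rows, so rows that do not move let the fingers close. It gives the time, the measured TCP pose, the force, the opening and the grip force at its end, in the units of the state.
- ctrl.read_state(): the state, without advancing time (a new reading comes with each control period).
- ctrl.read_camera(name): name is "scene" or "top" or "wrist"; returns (picture, depth): 480x640x3 uint8, red, green, blue; 480x640 float32, m along the optical axis (not along the pixel's ray), 0 where there is no reading.
- ctrl.calibration(name): a dict with "camera_matrix" (3x3 intrinsics, pixels), "xyz" and "orientation" of the camera in the world; the wrist camera has in their place "mount" (4x4, takes a point from camera to tool coordinates, whose origin is the TCP and whose axes are the flange's). Camera axes: x right, y up, looking along -z (the intrinsics and any distortion apply to the point x, -y, -z); pixel columns grow to the right and rows downward; lengths in m; the calibration is good to about 2 mm. A picture is of the moment at which its call begins: read the wrist's pose just before it. calibration takes no time and is no camera call.
- ctrl.job_done(): hands the job in; it is judged then, once.
Trained networks look in the newest picture that a camera, given by its name, has taken for a name from the list of things; names that differ only in an ending like _2 or _b are one class to them, and where a whole thing is asked for, a point or a joint stands for the part that bears it (a point fixed in the world has none). Each returns a list of dicts, best first, with "conf" (0 to 1); they miss things now and then, are a little off and sometimes report something else, mostly with a low value. They report only what shows in the picture. A call takes as long as a camera call. They do not tell look-alikes from the thing itself.
- ctrl.masks_of(camera, name): "region" (480x640 bool, what is visible of it).
- ctrl.pinpoint(camera, name): "position" ([x, y, z] in m, in the coordinates of the camera as it stood for that picture, good to about 4 mm: a listed point, or the origin of a listed thing).
The state is a dict: "t": time; "joint_positions": joint angles; "dq": joint speeds; "joint_efforts": joint torques, N m; "eef_pos": TCP position; "ee_rot": TCP orientation; "wrist_force": force on the tool from outside, world axes, zero at the start; "ft_torque": the same for the moment, N m; "gripper_width": finger opening in m; "grip_force": force on a finger pad.
Only numpy, scipy, OpenCV 4.12 (cv2) and the standard library are available. Lean on these libraries where they do the work, as an engineer would, in place of code of your own. Each camera call takes 0.05 s, during which the arm holds its last target. There are 200 camera calls.

### The job

Close the blue plate vise by turning its red-knobbed crank clockwise (seen from above) all the way to its stop, and leave it there. Then take the yellow-handled taper gauge out of its wooden stand and slide its blade straight down between the two upright steel plates until it drags snugly on both and has pushed the spring-backed plate back about 2 mm, without ramming it in, and finish still holding the gauge at that depth: do not let go. Leave the petri dish, beaker and bottle alone.

Things in the scene. Friction and masses are not known exactly. Their poses are not given: they have to be found in the camera images.
- vise: Blue plate vise, fixed; base 96 (x) x 205 (y) x 14 mm; origin on the worktop below the gap. Two upright steel plates, 60 mm wide (x), 8 thick, tops 103 mm above the worktop, face each other along y: fixed plate at +y, spring-backed one at -y, metal floor 20 mm up. Gap with crank home 8 to 10 mm (varies), with crank at 0 12 mm wider. Both plates float together 4 mm along y (0.2 N/mm) and centre on the blade.
- fixed_face (a point): Middle of the top edge of the fixed plate's inner face; x along the plate, y away from the gap, z up.
- sprung_face (a point): Middle of the top edge of the spring-backed plate's inner face; x along the plate, y towards the fixed plate, z up. The middle of the gap lies half-way between this and fixed_face.
- sprung_plate (a joint): How far the spring-backed plate is pushed back by the blade, m: 0 untouched, at most 0.008. It begins to give at 3 N and takes 2 N more per mm. The blade pushes it back 1 mm for every 6 mm it goes down, and the drag felt while it moves down grows smoothly: about 4 N as the plate begins to give, 8 to 11 N at 2 mm depending on friction; most of it fades once the blade stops.
- crank (a joint): Crank angle about its vertical axis, rad: 0 open (arm 30 degrees clockwise from vise +x), growing clockwise from above to 1.6 (at its stop, vise closed, arm 122 degrees clockwise from vise +x). Starts at 0 to 0.35. Stiff (2 to 3 N at the knob); stays where it is left.
- crank_pivot (a point): Point on the crank's axis, at the height of crank_knob: 105 mm from the gap on the vise's -y side.
- crank_knob (a point): Middle of the upright red crank knob, a cylinder of 18 mm diameter, 60 mm from the crank's axis, 84 mm above the worktop (the knob reaches from 64 to 104 mm; the steel arm is below it). It is one piece with the crank and does not spin.
- gauge_handle (a point): Centre of the yellow handle of the taper gauge, standing upright, blade down, in the stand. Handle 30 (x) x 26 (y) x 42 mm tall; below it a steel wedge blade 84 mm long, 24 mm wide (x), 2 mm thick (y) at the tip growing evenly to 16 mm at the handle. 140 g. z up; gauge y must line up with vise y (either way round).
- gauge_tip (a point): Middle of the blade's lower end, 105 mm below gauge_handle.
- gauge_stand: Wooden block 80 x 70 x 50 mm, fixed, its place and yaw vary, with a slot 40 mm deep that holds the blade; the gauge must be lifted straight up 40 mm to come clear. Origin at the centre of its underside.
- lens_stand: Microscope standing on the worktop behind the work, fixed and always in the same place, about 330 mm tall; origin under the middle of its foot. An obstacle: arm and gripper must pass in front of it or above it.
- dish: Petri dish, 89 mm diameter, 16 mm high, a bystander; origin at the centre of its underside.
- beaker: Small beaker, 52 mm diameter, 66 mm high, a bystander; origin at the centre of its underside.
- cap_bottle: White bottle with a yellow cap, 36 mm diameter, 82 mm high, a bystander; origin at the centre of its underside.
Not all that is in view belongs to the job. There is more than one size of the part that bears gauge_handle; the job needs the larger.

How it is judged:
On the way, in this order (a step that is already met when the one before it is completed fails the run):
1. the crank is turned to its stop (value of joint crank above 1.52 rad), for 0.2 s.
2. the gauge is lifted clear of its stand (height (world z) of gauge_tip above 0.07 m), for 0.1 s.
At the end, for the whole second after the job is handed in: Crank over 1.5 rad; blade 30 mm or more deep between the plates, within 18 mm of their middle, upright to 0.14 rad, flat to them to 0.15 rad, bearing on both (over 1 N); spring-backed plate pushed back 0.8 to 3.6 mm; gauge at rest, gripped by the fingers (over 4 N) (value of joint crank above 1.5 rad and value of joint sprung_plate between 0.0008 and 0.0036 m and z of gauge_tip in the frame of fixed_face below -0.03 m and x of gauge_tip in the frame of fixed_face between -0.018 and 0.018 m and angle between gauge_tip's own z axis and vertical below 0.14 rad and angle between the y axis of gauge_tip and the y axis of fixed_face, either way round below 0.15 rad and contact force between gauge and fixed_plate above 1 N and contact force between gauge and sprung_plate above 1 N and contact force between the fingers and gauge above 4 N and linear speed of gauge below 0.01 m/s); the arm keeps its last pose, push and grip.
It fails at once if the blade is rammed in: the spring-backed plate is pushed back more than 5 mm (value of joint sprung_plate above 0.005 m).
It fails at once if the petri dish is moved more than 25 mm (distance of dish from where it was at the start of the episode above 0.025 m).
It fails at once if the beaker is moved more than 25 mm (distance of beaker from where it was at the start of the episode above 0.025 m).
It fails at once if the yellow-capped bottle is moved more than 25 mm (distance of cap_bottle from where it was at the start of the episode above 0.025 m).
It also fails if it takes over 61 s, if anything falls off the work surface, if the arm or the gripper's body presses on something with over 40 N, if the wrist force passes 120 N, or if a joint passes its speed limit or range.

## Working session

There is one attempt and no reset: what is moved stays moved. The work goes in short steps, Python scripts to look and compute and a shell command to move; the robot and the scene stay as the last step left them, time stands still between calls to the robot, and variables do not carry over. Pictures are saved under pics/ and viewed, at most 10 in all, crops included, and the job is handed in when it is done.

```bash
mkdir -p pics; ls; cat > h.py <<'E'
import numpy as np, cv2
from scipy.spatial.transform import Rotation as R
from cell import ctrl
def rot(o):
    o=np.array(o,float)
    return o if o.shape==(3,3) else (R.from_rotvec(o).as_matrix() if o.size==3 else R.from_quat(o).as_matrix())
def T(cam,st=None):
    c=ctrl.calibration(cam); M=np.eye(4)
    if 'mount' in c:
        M[:3,:3]=rot(st['ee_rot']); M[:3,3]=st['eef_pos']; return M@np.array(c['mount'])
    M[:3,:3]=rot(c['orientation']); M[:3,3]=c['xyz']; return M
def w(cam,p,st=None): return (T(cam,st)@np.r_[p,1])[:3]
def px(cam,P,st=None):
    K=np.array(ctrl.calibration(cam)['camera_matrix']); q=np.linalg.inv(T(cam,st))@np.r_[P,1]
    u=K@np.array([q[0],-q[1],-q[2]]); return u[:2]/u[2]
def cloud(cam,d,st=None):
    K=np.array(ctrl.calibration(cam)['camera_matrix']); v,u=np.mgrid[:480,:640]
    X=np.stack([(u-K[0,2])/K[0,0]*d,-(v-K[1,2])/K[1,1]*d,-d],-1); M=T(cam,st)
    return X@M[:3,:3].T+M[:3,3]
E
python3 - <<'E'
from h import *
for c in ('scene','top'):
    print(ctrl.calibration(c))
    p,d=ctrl.read_camera(c); cv2.imwrite(f'pics/{c}0.png',p[...,::-1]); np.save(f'{c}0.npy',d)
    for n in ['vise','fixed_face','sprung_face','crank_pivot','crank_knob','gauge_handle','gauge_tip','gauge_stand','dish','beaker','cap_bottle','lens_stand']:
        for r in ctrl.pinpoint(c,n)[:3]:
            P=w(c,r['position']); print(c,n,round(r['conf'],2),P.round(4),px(c,P).round())
s=ctrl.read_state(); print(s, ctrl.nose_length, ctrl.calibration('wrist'))
E
```

```text
pics
{'camera_matrix': array([[463.02418182,   0.        , 314.97534581],
       [  0.        , 463.02418182, 238.82105492],
       [  0.        ,   0.        ,   1.        ]]), 'xyz': array([-0.19091834, -0.67110664,  0.62889791]), 'orientation': array([ 1.00670052, -0.43705397, -0.73326138])}
scene vise 0.59 [ 0.5091 -0.0566  0.0031] [328. 281.]
scene fixed_face 0.57 [ 0.5084 -0.0546  0.1034] [328. 245.]
scene sprung_face 0.7 [ 0.5055 -0.0673  0.1045] [331. 247.]
scene crank_pivot 0.71 [ 0.4964 -0.1607  0.0841] [360. 271.]
scene crank_knob 0.91 [ 0.5379 -0.2068  0.0828] [389. 272.]
scene gauge_handle 0.71 [0.4513 0.2118 0.1142] [236. 214.]
scene gauge_handle 0.71 [0.4219 0.383  0.0105] [193. 232.]
scene gauge_tip 0.73 [0.4499 0.2071 0.006 ] [240. 251.]
scene gauge_tip 0.49 [0.3899 0.3151 0.0117] [197. 244.]
scene gauge_stand 0.55 [0.4523 0.2075 0.0019] [240. 252.]
scene dish 0.79 [ 0.349   0.1054 -0.0012] [233. 284.]
scene beaker 0.73 [0.6004 0.2488 0.001 ] [271. 229.]
scene beaker 0.62 [0.4474 0.2074 0.0117] [239. 250.]
scene cap_bottle 0.77 [ 0.3944 -0.3625  0.002 ] [409. 370.]
{
[... 1671 characters left out ...]
force': array([0.50335557, 0.40319417, 0.03744739]), 'ft_torque': array([-0.05326778,  0.02045057,  0.01979922]), 'grip_force': 0.0, 'gripper_width': 0.09405777532006374} 0.014 {'camera_matrix': array([[369.88729353,   0.        , 325.38191225],
       [  0.        , 369.88729353, 237.59774703],
       [  0.        ,   0.        ,   1.        ]]), 'mount': array([[ 1.69996667e-03,  9.73218148e-01,  2.29877242e-01,
         6.76898137e-02],
       [ 9.99998013e-01, -1.41518789e-03, -1.40369161e-03,
        -8.26547223e-04],
       [-1.04077866e-03,  2.29879172e-01, -9.73218620e-01,
        -1.65037998e-01],
       [ 0.00000000e+00,  0.00000000e+00,  0.00000000e+00,
         1.00000000e+00]])}
```

```bash
python3 - <<'E'
from h import *
a=cv2.imread('pics/top0.png'); b=cv2.imread('pics/scene0.png')
c=cv2.resize(a[170:350,90:490],None,fx=2,fy=2,interpolation=cv2.INTER_CUBIC)
cv2.imwrite('pics/topcrop.png',c)
c=np.vstack([cv2.resize(a[230:330,90:240],(600,400)[:2],interpolation=cv2.INTER_CUBIC)[:300],cv2.resize(b[190:265,170:320],(600,300),interpolation=cv2.INTER_CUBIC)])
cv2.imwrite('pics/gauges.png',c)
# geometry by height bands
P=cloud('top',np.load('top0.npy'))
def band(cx,cy,r,z0,z1):
    m=(abs(P[...,0]-cx)<r)&(abs(P[...,1]-cy)<r)&(P[...,2]>z0)&(P[...,2]<z1)
    q=P[m]; 
    if len(q)<5: print('few');return
    (c,sz,ang)=cv2.minAreaRect((q[:,:2]*1000).astype(np.float32)); print(len(q),np.round(c,1),np.round(sz,1),round(ang,1),'z',np.median(q[:,2]).round(4), 'mean',q.mean(0).round(4))
print('handle');band(.455,.208,.05,.1,.15)
print('stand');band(.452,.208,.07,.04,.06)
print('lying');band(.41,.35,.08,.005,.05)
print('plates');band(.508,-.06,.06,.095,.11)
print('base');band(.508,-.06,.13,.008,.02)
E
```

```text
handle
251 [451.  208.6] [27.  29.9] 63.5 z 0.1338 mean [0.4495 0.2064 0.1301]
stand
988 [450.8 206.6] [71.6 79.4] 62.2 z 0.049 mean [0.4476 0.2029 0.0489]
lying
470 [411.3 349.5] [152.4 156.5] 90.0 z 0.0132 mean [0.4102 0.3543 0.0132]
plates
225 [507.7 -64.6] [33.3 60.6] 88.2 z 0.1022 mean [ 0.5072 -0.0646  0.1022]
base
1890 [494.1 -60.4] [229.2 259.6] 0.4 z 0.0143 mean [ 0.5014 -0.0855  0.0143]
```

View pics/topcrop.png

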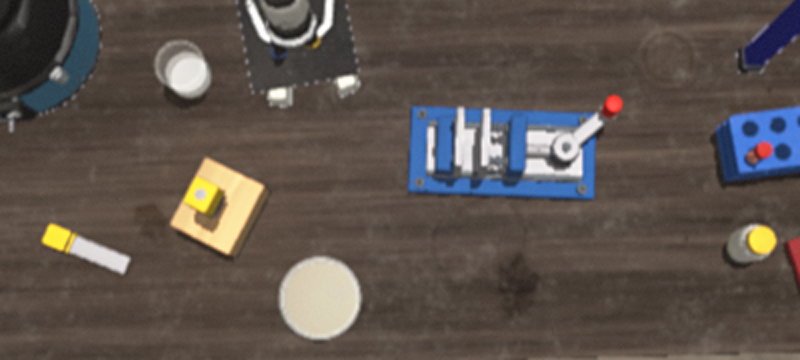

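View pics/gauges.png

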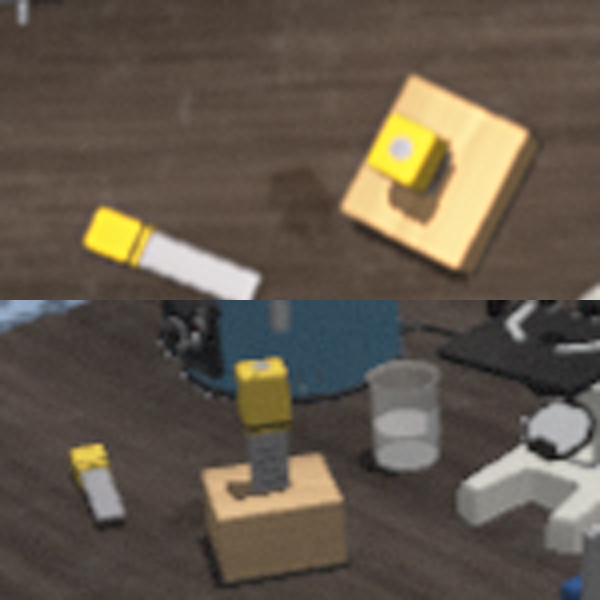

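View pics/scene0.png

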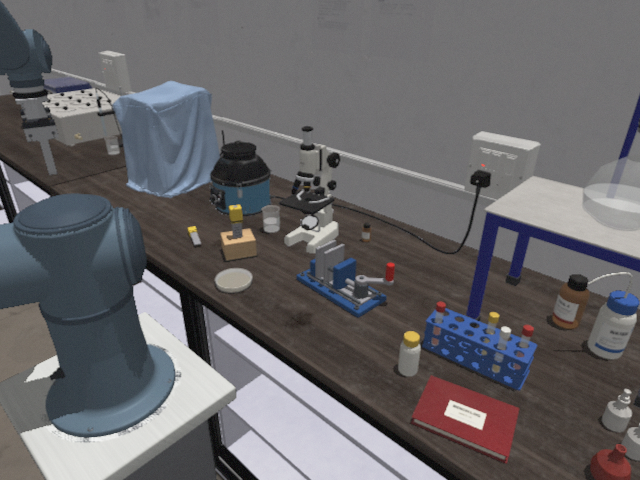

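Two yellow-handled gauges: one upright in the stand (scene 236,214; top 192,266), and a smaller one lying on the table (scene 193,232; top 120,287). The upright one is in the wooden stand and clearly bigger, so it is the one. The dish, beaker and bottle are clear of the way. Next I refine the vise yaw and the microscope extent.

```bash
python3 - <<'E'
from h import *
P=cloud('top',np.load('top0.npy')); a=cv2.imread('pics/top0.png')
h=cv2.cvtColor(a,cv2.COLOR_BGR2HSV)
def rect(m,n):
    q=P[m]; c,sz,an=cv2.minAreaRect((q[:,:2]*1000).astype(np.float32)); print(n,len(q),np.round(c,1),np.round(sz,1),round(an,1),q[:,2].min().round(3),q[:,2].max().round(3))
X,Y,Z=P[...,0],P[...,1],P[...,2]
nb=(abs(X-.508)<.08)&(abs(Y+.085)<.14)
rect(nb&(Z>.008)&(Z<.02)&(h[...,0]>95)&(h[...,0]<125)&(h[...,1]>100),'base')
rect(nb&(Z>.095)&(Z<.108)&(Y<-.066)&(Y>-.1),'sprung'); rect(nb&(Z>.095)&(Z<.108)&(Y>-.06),'fixed')
red=(abs(X-.54)<.05)&(abs(Y+.21)<.05)&((h[...,0]<8)|(h[...,0]>172))&(h[...,1]>130)&(Z>.095); rect(red,'knob')
print(P[red].mean(0))
m=(Y>0)&(Y<.23)&(X>.45)&(Z>.02)&(X<.75)&~((Y>.14)&(X<.52)); rect(m,'microscope')
for z0 in (.02,.06,.1,.15,.2,.25,.3):
    k=m&(Z>z0)&(Z<z0+.05)
    if k.any(): print(z0,X[k].min().round(3),Y[k].min().round(3),Y[k].max().round(3))
E
```

```text
base 1444 [ 506.2 -100.4] [205.   97.8] 86.1 0.008 0.02
sprung 113 [506.6 -77.9] [ 6.7 59.2] 88.2 0.096 0.107
fixed 112 [508.5 -51.2] [ 6.4 60. ] 88.2 0.097 0.108
knob 62 [ 538.2 -211.3] [16.3 16.4] 45.2 0.095 0.109
[ 0.53756328 -0.2110519   0.1023845 ]
microscope 4408 [644.1 111.3] [166.5 255.6] 10.6 0.02 0.328
0.02 0.568 0.001 0.23
0.06 0.583 0.098 0.229
0.1 0.555 0.05 0.174
0.15 0.575 0.086 0.158
0.2 0.584 0.086 0.164
0.25 0.597 0.092 0.135
0.3 0.603 0.1 0.127
```

```bash
cat >> h.py <<'E'
def go(x,y,z,ang):
    "remaining shift in tool frame (as it stands) and turn to target TCP with tool y at ang deg, pointing down"
    s=ctrl.read_state(); M=rot(s['ee_rot']); d=np.array([x,y,z])-s['eef_pos']
    a=np.radians(ang); yv=np.array([np.cos(a),np.sin(a),0]); zv=np.array([0,0,-1.]); G=np.c_[np.cross(yv,zv),yv,zv]
    r=R.from_matrix(M.T@G).as_rotvec()
    print('t',round(s['t'],2),'tcp',s['eef_pos'].round(4),'yang',np.degrees(np.arctan2(M[1,1],M[0,1])).round(2),'F',s['wrist_force'].round(1),'w',round(s['gripper_width'],4),'gf',round(s['grip_force'],1),'q',s['joint_positions'].round(2))
    print('shift tool mm',(M.T@d*1000).round(1),'turn units',(np.degrees(r)/5).round(2),'shift in final frame mm',(G.T@d*1000).round(1))
E
python3 -c "
from h import *
go(.538,-.2105,.2195,41)"
```

```text
t 1.3 tcp [0.1776 0.6253 0.2195] yang 74.14 F [0.5 0.4 0. ] w 0.0941 gf 0.0 q [ 1.12  0.25  1.56  0.    1.34 -0.17]
shift tool mm [-5.750e+02 -7.055e+02 -1.000e-01] turn units [ 0.   -0.    6.63] shift in final frame mm [-867.2 -276.3   -0. ]
```

```bash
python3 -m crank '[[0,[-0.024,-0.0294,0],[0,0,0]],[0,[-0.024,-0.0294,0],[0,0,0]],[0,[-0.024,-0.0294,0],[0,0,0]],[0,[-0.024,-0.0294,0],[0,0,0]],[0,[-0.024,-0.0294,0],[0,0,0]],[0,[-0.024,-0.0294,0],[0,0,0]],[0,[-0.024,-0.0294,0],[0,0,0]],[0,[-0.024,-0.0294,0],[0,0,0]],[0,[-0.024,-0.0294,0],[0,0,0]],[0,[-0.024,-0.0294,0],[0,0,0]],[0,[-0.024,-0.0294,0],[0,0,0]],[0,[-0.024,-0.0294,0],[0,0,0]],[0,[-0.024,-0.0294,0],[0,0,0]],[0,[-0.024,-0.0294,0],[0,0,0]],[0,[-0.024,-0.0294,0],[0,0,0]],[0,[-0.024,-0.0294,0],[0,0,0]],[0,[-0.024,-0.0294,0],[0,0,0]],[0,[-0.024,-0.0294,0],[0,0,0]],[0,[-0.024,-0.0294,0],[0,0,0]],[0,[-0.024,-0.0294,0],[0,0,0]]]' && python3 -m crank '[[0,[-0.024,-0.0294,0],[0,0,0]],[0,[-0.024,-0.0294,0],[0,0,0]],[0,[-0.024,-0.0294,0],[0,0,0]],[0,[-0.024,-0.0294,0],[0,0,0]],[0,[0,0,0],[0,0,0.95]],[0,[0,0,0],[0,0,0.95]],[0,[0,0,0],[0,0,0.95]],[0,[0,0,0],[0,0,0.95]],[0,[0,0,0],[0,0,0.95]],[0,[0,0,0],[0,0,0.95]],[0,[0,0,0],[0,0,0.95]]]'; python3 - <<'E'
from h import *
s=ctrl.read_state(); p,d=ctrl.read_camera('wrist'); cv2.imwrite('pics/w1.png',p[...,::-1])
for n in ('crank_knob','crank_pivot'):
    for r in ctrl.pinpoint('wrist',n)[:2]: print(n,r['conf'],w('wrist',r['position'],s).round(4))
C=cloud('wrist',d,s); h=cv2.cvtColor(p,cv2.COLOR_RGB2HSV)
red=((h[...,0]<8)|(h[...,0]>172))&(h[...,1]>130)&(C[...,2]>.098)&(C[...,2]<.11); q=C[red]; print(len(q),q.mean(0),q.min(0),q.max(0))
go(.538,-.2105,.089,41)
E
```

```text
t: 2.97
eef_pos: [0.4791, -0.0736, 0.2197]
ee_rot: [0.434, 3.111, -0.0]
wrist_force: [0.0, -0.1, -0.1]
gripper_width: 0.0942
grip_force: 0.0
t: 3.88
eef_pos: [0.5389, -0.2109, 0.2195]
ee_rot: [1.311, 2.855, 0.0]
wrist_force: [0.2, -0.4, 1.6]
gripper_width: 0.0941
grip_force: 0.0
crank_knob 0.97 [ 0.5316 -0.2088  0.0848]
crank_pivot 0.78 [ 0.5011 -0.1635  0.0832]
369 [ 0.53614338 -0.20931896  0.10259272] [ 0.52790674 -0.21795971  0.09845923] [ 0.54475992 -0.20114962  0.10539721]
t 4.03 tcp [ 0.5389 -0.2109  0.2195] yang 41.01 F [ 0.1  0.9 -0.1] w 0.0939 gf 0.0 q [-0.57  0.08  1.74 -0.    1.32 -1.28]
shift tool mm [  0.9  -0.4 130.5] turn units [-0.  0.  0.] shift in final frame mm [  0.9  -0.4 130.5]
```

```bash
python3 -m crank '[[0,[0.0025,-0.001,0.02],[0,0,0]],[0,[0,0,0.02],[0,0,0]],[0,[0,0,0.02],[0,0,0]],[0,[0,0,0.02],[0,0,0]],[0,[0,0,0.02],[0,0,0]],[0,[0,0,0.02],[0,0,0]],[0,[0,0,0.01],[0,0,0]],[0,[0,0,0],[0,0,0]],[1,[0,0,0],[0,0,0]],[1,[0,0,0],[0,0,0]],[1,[0,0,0],[0,0,0]],[1,[0,0,0],[0,0,0]],[1,[0,0,0],[0,0,0]],[1,[0,0,0],[0,0,0]],[1,[0,0,0],[0,0,0]],[1,[0,0,0],[0,0,0]]]'; python3 -c "
from h import *
go(.538,-.2105,.089,41)"
```

```text
t: 5.37
eef_pos: [0.5365, -0.2096, 0.0896]
ee_rot: [1.305, 2.857, 0.0]
wrist_force: [0.3, 0.4, 0.1]
gripper_width: 0.0443
grip_force: 0.0
t 5.37 tcp [ 0.5365 -0.2096  0.0896] yang 40.89 F [0.3 0.4 0.1] w 0.0443 gf 0.0 q [-0.57  0.23  1.83  0.    1.08 -1.28]
shift tool mm [-1.6  0.6  0.6] turn units [ 0.    0.   -0.02] shift in final frame mm [-1.6  0.6  0.6]
```

```bash
python3 -m crank '[[1,[0,0,0],[0,0,0]],[1,[0,0,0],[0,0,0]],[1,[0,0,0],[0,0,0]],[1,[0,0,0],[0,0,0]],[1,[0,0,0],[0,0,0]],[1,[0,0,0],[0,0,0]],[1,[0,0,0],[0,0,0]]]' && python3 -m crank '[[1,[0.0002,-0.0052,0],[0,0,1]],[1,[0.0002,-0.0052,0],[0,0,1]],[1,[0.0002,-0.0052,0],[0,0,1]],[1,[0.0002,-0.0052,0],[0,0,1]],[1,[0.0002,-0.0052,0],[0,0,1]],[1,[0.0002,-0.0052,0],[0,0,1]]]'; python3 - <<'E'
from h import *
go(.538,-.2105,.089,11)
for n in ('crank_knob','crank_pivot'):
    ctrl.read_camera('top')
    for r in ctrl.pinpoint('top',n)[:1]: print(n,r['conf'],w('top',r['position']).round(4))
E
```

```text
t: 5.95
eef_pos: [0.5367, -0.2096, 0.0894]
ee_rot: [1.305, 2.857, 0.0]
wrist_force: [2.7, 0.0, -1.0]
gripper_width: 0.0173
grip_force: 30.0
t: 6.45
eef_pos: [0.5088, -0.2233, 0.0894]
ee_rot: [2.006, 2.418, 0.001]
wrist_force: [2.6, 0.1, -1.2]
gripper_width: 0.0179
grip_force: 30.0
t 6.45 tcp [ 0.5088 -0.2233  0.0894] yang 10.64 F [ 2.6  0.1 -1.2] w 0.0179 gf 30.0 q [-0.62  0.18  1.89  0.    1.07 -0.8 ]
shift tool mm [ 7.2 31.1  0.4] turn units [ 0.01 -0.   -0.07] shift in final frame mm [ 7.  31.1  0.4]
crank_knob 0.64 [ 0.513  -0.0636  0.0034]
```

```bash
python3 -m crank '[[1,[0.0002,-0.0052,0],[0,0,1]],[1,[0.0002,-0.0052,0],[0,0,1]],[1,[0.0002,-0.0052,0],[0,0,1]],[1,[0.0002,-0.0052,0],[0,0,1]],[1,[0.0002,-0.0052,0],[0,0,1]],[1,[0.0002,-0.0052,0],[0,0,1]],[1,[0.0002,-0.0052,0],[0,0,1]],[1,[0.0002,-0.0052,0],[0,0,1]]]' && python3 -m crank '[[1,[0.0002,-0.004,0],[0,0,0.7]],[1,[0,0,0],[0,0,0]]]' && python3 -m crank '[[1,[0.0002,-0.003,0],[0,0,0.6]],[1,[0,0,0],[0,0,0]]]'
```

```text
t: 7.32
eef_pos: [0.4691, -0.2168, 0.0895]
ee_rot: [2.71, 1.588, 0.003]
wrist_force: [3.5, 0.6, -2.6]
gripper_width: 0.0171
grip_force: 30.0
t: 7.48
eef_pos: [0.4662, -0.2145, 0.0895]
ee_rot: [2.755, 1.507, 0.005]
wrist_force: [6.0, -0.1, -4.7]
gripper_width: 0.0173
grip_force: 30.0
t: 7.65
eef_pos: [0.4659, -0.2132, 0.0897]
ee_rot: [2.789, 1.433, 0.012]
wrist_force: [14.2, -1.2, -10.5]
gripper_width: 0.0172
grip_force: 30.0
```

```bash
python3 -m crank '[[1,[0.0002,-0.004,0],[0,0,0]],[1,[0,0,0],[0,0,0]],[1,[0,0,0],[0,0,0]],[1,[0,0,0],[0,0,0]]]'; python3 - <<'E'
from h import *
s=ctrl.read_state(); print(s['ft_torque'])
go(.466,-.2135,.0895,-36)
E
```

```text
t: 7.98
eef_pos: [0.4657, -0.2113, 0.0898]
ee_rot: [2.784, 1.431, 0.021]
wrist_force: [28.4, -1.7, -20.5]
gripper_width: 0.0177
grip_force: 30.0
[-0.25757973 -4.57142838  0.15801295]
t 7.98 tcp [ 0.4657 -0.2113  0.0898] yang -35.59 F [ 28.4  -1.7 -20.5] w 0.0177 gf 30.0 q [-0.65  0.07  2.01  0.01  1.04 -0.04]
shift tool mm [-1.6  1.5  0.3] turn units [ 0.18 -0.08  0.08] shift in final frame mm [-1.6  1.5  0.3]
```

```bash
python3 -m crank '[[1,[0,0.003,0],[0,0,0]],[1,[0,0.002,0],[0,0,0]],[1,[0,0,0],[0,0,0]],[0,[0,0,0],[0,0,0]],[0,[0,0,0],[0,0,0]],[0,[0,0,0],[0,0,0]],[0,[0,0,0],[0,0,0]],[0,[0,0,0],[0,0,0]],[0,[0,0,-0.01],[0,0,0]],[0,[0,0,-0.02],[0,0,0]],[0,[0,0,-0.03],[0,0,0]],[0,[0,0,-0.03],[0,0,0]],[0,[0,0,-0.03],[0,0,0]],[0,[0,0,-0.03],[0,0,0]],[0,[0,0,0],[0,0,0]]]'; python3 - <<'E'
from h import *
go(.44,.09,.24,-20)
s=ctrl.read_state(); p,d=ctrl.read_camera('wrist'); cv2.imwrite('pics/w2.png',p[...,::-1])
for n in ('crank_knob','crank_pivot','fixed_face','sprung_face'):
    for r in ctrl.pinpoint('wrist',n)[:1]: print(n,r['conf'],w('wrist',r['position'],s).round(4))
C=cloud('wrist',d,s); h=cv2.cvtColor(p,cv2.COLOR_RGB2HSV)
red=((h[...,0]<8)|(h[...,0]>172))&(h[...,1]>130)&(C[...,2]>.098)&(C[...,2]<.11); q=C[red]; print(len(q),q.mean(0))
d0=q.mean(0)[:2]-[.4995,-.1655]; print('ang below vise x deg',np.degrees(np.arctan2(d0[1],d0[0]))+3.9)
E
```

```text
t: 9.23
eef_pos: [0.4663, -0.2156, 0.2475]
ee_rot: [2.784, 1.431, 0.009]
wrist_force: [-0.1, -0.1, 0.7]
gripper_width: 0.0927
grip_force: 0.0
t 9.23 tcp [ 0.4663 -0.2156  0.2475] yang -35.6 F [-0.1 -0.1  0.7] w 0.0927 gf 0.0 q [-0.65 -0.11  1.88  0.    1.36 -0.03]
shift tool mm [ 233.1 -199.3    4.9] turn units [ 0.15  0.02 -3.12] shift in final frame mm [ 278.1 -129.2    7.5]
crank_knob 0.64 [ 0.4618 -0.2125  0.0875]
crank_pivot 0.65 [ 0.5019 -0.1632  0.0851]
fixed_face 0.79 [ 0.5056 -0.0532  0.1042]
sprung_face 0.59 [ 0.5065 -0.0636  0.1041]
433 [ 0.47092235 -0.25287028  0.10271709]
ang below vise x deg -104.21222992677534
```

View pics/w2.png

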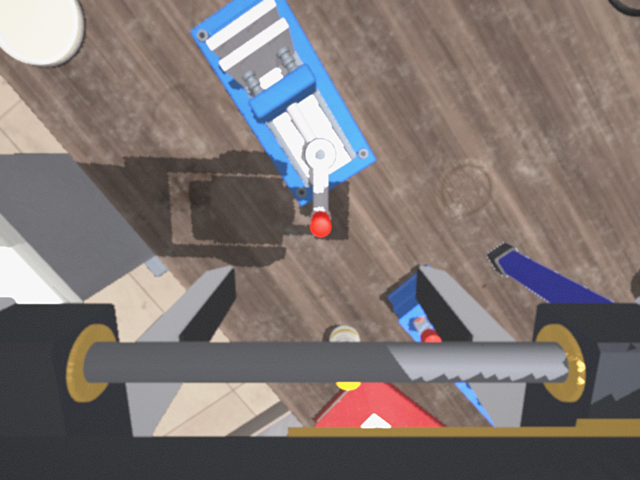

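The wrist view shows the crank arm pointing away at (320,222) and the plates now close together at (245,45); the vise is closed. Next, the gauge.

```bash
python3 -m crank '[[0,[0,0,0],[0.15,0,-0.98]],[0,[0,0,0],[0,0,-0.98]],[0,[0,0,0],[0,0,-0.98]],[0,[0,0,0],[0,0,-0.98]],[0,[0,0,0],[0,0,-0.98]],[0,[0,0,0],[0,0,-0.98]],[0,[0,0,0],[0,0,-0.98]],[0,[0,0,0],[0,0,-0.98]],[0,[0,0,0],[0,0,-0.98]],[0,[0,0,0],[0,0,-0.98]],[0,[0,0,0],[0,0,-0.98]],[0,[0,0,0],[0,0,-0.98]],[0,[0,0,0],[0,0,-0.98]],[0,[0,0,0],[0,0,-0.98]],[0,[0,0,0],[0,0,-0.98]],[0,[0,0,0],[0,0,-0.98]],[0,[0,0,0],[0,0,-0.98]],[0,[0,0,0],[0,0,-0.98]],[0,[0,0,0],[0,0,-0.98]],[0,[0,0,0],[0,0,-0.98]]]'; python3 -c "
from h import *
go(.45,.207,.28,62.5)"
```

```text
t: 11.15
eef_pos: [0.4628, -0.213, 0.2376]
ee_rot: [-0.74, -3.037, -0.009]
wrist_force: [-0.1, 0.6, -0.9]
gripper_width: 0.0941
grip_force: 0.0
t 11.15 tcp [ 0.4628 -0.213   0.2376] yang 62.63 F [-0.1  0.6 -0.9] w 0.0941 gf 0.0 q [-0.65 -0.09  1.88 -0.    1.37 -1.75]
shift tool mm [205.1 367.2 -38.3] turn units [ 0.02 -0.19  0.03] shift in final frame mm [205.3 366.6 -42.4]
```

```bash
python3 -m crank '[[0,[0,0,0],[0,-0.19,0]],[0,[0.0147,0.0262,-0.003],[0,0,0]],[0,[0.0147,0.0262,-0.003],[0,0,0]],[0,[0.0147,0.0262,-0.003],[0,0,0]],[0,[0.0147,0.0262,-0.003],[0,0,0]],[0,[0.0147,0.0262,-0.003],[0,0,0]],[0,[0.0147,0.0262,-0.003],[0,0,0]],[0,[0.0147,0.0262,-0.003],[0,0,0]],[0,[0.0147,0.0262,-0.003],[0,0,0]],[0,[0.0147,0.0262,-0.003],[0,0,0]],[0,[0.0147,0.0262,-0.003],[0,0,0]],[0,[0.0147,0.0262,-0.003],[0,0,0]],[0,[0.0147,0.0262,-0.003],[0,0,0]],[0,[0.0147,0.0262,-0.003],[0,0,0]],[0,[0.0147,0.0262,-0.003],[0,0,0]],[0,[0,0,0],[0,0,0]],[0,[0,0,0],[0,0,0]]]'; python3 - <<'E'
from h import *
s=ctrl.read_state(); p,d=ctrl.read_camera('wrist'); cv2.imwrite('pics/w3.png',p[...,::-1])
for n in ('gauge_handle','gauge_tip','gauge_stand'):
    for r in ctrl.pinpoint('wrist',n)[:2]: print(n,r['conf'],w('wrist',r['position'],s).round(4))
C=cloud('wrist',d,s)
for nm,z0,z1,r in (('handle',.125,.15,.04),('stand',.04,.058,.07)):
    m=(abs(C[...,0]-.45)<r)&(abs(C[...,1]-.207)<r)&(C[...,2]>z0)&(C[...,2]<z1); q=C[m]
    c,sz,an=cv2.minAreaRect((q[:,:2]*1000).astype(np.float32)); print(nm,len(q),np.round(c,1),np.round(sz,1),an,np.median(q[:,2]))
go(.45,.207,.11,62.5)
E
```

```text
t: 12.57
eef_pos: [0.4503, 0.2078, 0.2802]
ee_rot: [0.747, 3.049, -0.001]
wrist_force: [-0.2, -0.5, -0.4]
gripper_width: 0.0936
grip_force: 0.0
gauge_handle 0.88 [0.4176 0.3781 0.0078]
gauge_handle 0.87 [0.4497 0.2126 0.1138]
gauge_tip 0.81 [0.4463 0.2082 0.0087]
gauge_tip 0.71 [0.3892 0.3124 0.0142]
gauge_stand 0.87 [ 0.449   0.2083 -0.0027]
handle 1061 [450.  212.7] [26.  30.1] 62.5451545715332 0.13525406153798375
stand 3551 [448.3 209.6] [70.  80.1] 62.4293212890625 0.049710140759643695
t 12.77 tcp [0.451  0.2059 0.2806] yang 62.27 F [0.3 0.1 0.7] w 0.094 gf 0.0 q [ 0.2  -0.17  1.88 -0.    1.44 -0.89]
shift tool mm [  1.9   0.4 170.6] turn units [ 0.01  0.03 -0.05] shift in final frame mm [  1.3   0.5 170.6]
```

View pics/w3.png

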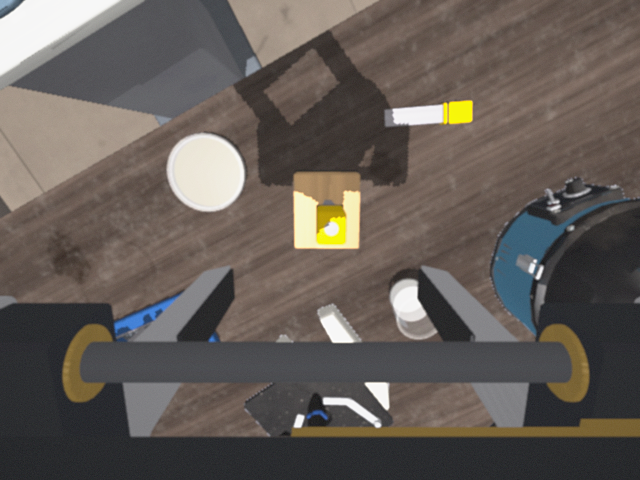

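The upright gauge sits centred at (331,226) in its stand; the smaller one lies at (430,113). Measured handle is 26 x 30 mm at 62.5°, as specified.

```bash
python3 -m crank '[[0,[0.003,0.0045,0],[0,0,0]],[0,[0,0,0.02],[0,0,0]],[0,[0,0,0.025],[0,0,0]],[0,[0,0,0.025],[0,0,0]],[0,[0,0,0.01],[0,0,0]],[0,[0,0,0],[0,0,0]],[0,[0,0,0],[0,0,0]],[0,[0,0,0],[0,0,0]]]'; python3 - <<'E'
from h import *
s=ctrl.read_state(); p,d=ctrl.read_camera('wrist')
C=cloud('wrist',d,s)
m=(abs(C[...,0]-.45)<.04)&(abs(C[...,1]-.209)<.04)&(C[...,2]>.125)&(C[...,2]<.15); q=C[m]
c,sz,an=cv2.minAreaRect((q[:,:2]*1000).astype(np.float32)); print(len(q),np.round(c,1),np.round(sz,1),an,np.median(q[:,2]))
go(c[0]/1000,c[1]/1000,.110,an)
E
```

```text
t: 13.43
eef_pos: [0.4518, 0.2123, 0.2029]
ee_rot: [0.749, 3.045, 0.002]
wrist_force: [-0.5, -0.2, 0.5]
gripper_width: 0.0939
grip_force: 0.0
1774 [450.2 212.6] [25.7 30.3] 62.13154983520508 0.13530361653875078
t 13.48 tcp [0.4519 0.2124 0.2031] yang 62.37 F [0.2 0.8 0.5] w 0.094 gf 0.0 q [ 0.21 -0.1   1.96 -0.    1.28 -0.88]
shift tool mm [ 2.2 -0.9 93.1] turn units [0.04 0.07 0.05] shift in final frame mm [ 1.6 -0.6 93.1]
```

```bash
python3 -m crank '[[0,[0.0015,-0.0006,0.02],[0,0,0]],[0,[0,0,0.025],[0,0,0]],[0,[0,0,0.025],[0,0,0]],[0,[0,0,0.018],[0,0,0]],[0,[0,0,0.005],[0,0,0]],[0,[0,0,0],[0,0,0]]]' && python3 -m crank '[[1,[0,0,0],[0,0,0]],[1,[0,0,0],[0,0,0]],[1,[0,0,0],[0,0,0]],[1,[0,0,0],[0,0,0]],[1,[0,0,0],[0,0,0]],[1,[0,0,0],[0,0,0]],[1,[0,0,0],[0,0,0]],[1,[0,0,0],[0,0,0]],[1,[0,0,0],[0,0,0]],[1,[0,0,0],[0,0,0]],[1,[0,0,0],[0,0,0]],[1,[0,0,0],[0,0,0]],[1,[0,0,0],[0,0,0]],[1,[0,0,0],[0,0,0]]]'; python3 -c "
from h import *
go(.450,.2125,.110,62.3)"
```

```text
t: 13.98
eef_pos: [0.4493, 0.2123, 0.108]
ee_rot: [0.749, 3.048, -0.0]
wrist_force: [-0.4, -0.1, -0.0]
gripper_width: 0.0939
grip_force: 0.0
t: 15.15
eef_pos: [0.4491, 0.2117, 0.1079]
ee_rot: [0.749, 3.048, -0.002]
wrist_force: [-2.1, -5.0, 1.4]
gripper_width: 0.0256
grip_force: 30.0
t 15.15 tcp [0.4491 0.2117 0.1079] yang 62.41 F [-2.1 -5.   1.4] w 0.0256 gf 30.0 q [ 0.21  0.02  2.03 -0.    1.09 -0.87]
shift tool mm [-0.5  1.1 -2.1] turn units [-0.01  0.04  0.02] shift in final frame mm [-0.5  1.1 -2.1]
```

```bash
python3 -m crank '[[1,[0,-0.0005,-0.006],[0,0,0]],[1,[0,0,-0.01],[0,0,0]],[1,[0,0,-0.01],[0,0,0]],[1,[0,0,-0.01],[0,0,0]],[1,[0,0,-0.01],[0,0,0]],[1,[0,0,-0.016],[0,0,0]],[1,[0,0,-0.02],[0,0,0]],[1,[0,0,-0.02],[0,0,0]],[1,[0,0,-0.02],[0,0,0]],[1,[0,0,-0.01],[0,0,0]],[1,[0,0,0],[0,0,0]],[1,[0,0,0],[0,0,0]]]'; python3 - <<'E'
from h import *
go(.508,-.06,.24,86.1)
p,d=ctrl.read_camera('scene'); cv2.imwrite('pics/s4.png',cv2.resize(p[130:330,160:420,::-1],None,fx=3,fy=3,interpolation=cv2.INTER_CUBIC))
for n in ('gauge_handle','gauge_tip'):
    for r in ctrl.pinpoint('scene',n)[:2]: print(n,r['conf'],w('scene',r['position']).round(4))
P,d=ctrl.read_camera('top'); 
for n in ('fixed_face','sprung_face','crank_knob'):
  for c in ('top','scene'):
    for r in ctrl.pinpoint(c,n)[:1]: print(c,n,r['conf'],w(c,r['position']).round(4))
C=cloud('top',d); X,Y,Z=C[...,0],C[...,1],C[...,2]
for z0,z1 in ((.09,.112),):
  m=(abs(X-.508)<.03)&(Y<-.03)&(Y>-.1)&(Z>z0)&(Z<z1)
  hh,e=np.histogram(Y[m]-.068*(.508-X[m])*-1,bins=np.arange(-.1,-.03,.002)); print([(round(a,3),b) for a,b in zip(e,hh) if b])
E
```

```text
t: 16.15
eef_pos: [0.4489, 0.2121, 0.2405]
ee_rot: [0.748, 3.046, 0.002]
wrist_force: [0.3, -0.0, -1.6]
gripper_width: 0.0262
grip_force: 30.0
t 16.15 tcp [0.4489 0.2121 0.2405] yang 62.39 F [ 0.3 -0.  -1.6] w 0.0262 gf 30.0 q [ 0.21 -0.14  1.92 -0.    1.36 -0.88]
shift tool mm [-178.4 -213.7    0.8] turn units [ 0.01  0.05 -4.74] shift in final frame mm [ -77.5 -267.4    0.5]
gauge_handle 0.69 [0.4208 0.3847 0.0093]
gauge_handle 0.68 [0.4503 0.2156 0.2487]
gauge_tip 0.89 [0.4496 0.21   0.143 ]
gauge_tip 0.41 [0.393  0.3133 0.0116]
top fixed_face 0.91 [ 0.5102 -0.0525  0.1017]
scene fixed_face 0.58 [ 0.5053 -0.0542  0.1029]
top sprung_face 0.73 [ 0.5099 -0.0637  0.1013]
top crank_knob 0.83 [ 0.4673 -0.2122  0.0839]
scene crank_knob 0.67 [ 0.4684 -0.2132  0.0832]
[(np.float64(-0.076), np.int64(7)), (np.float64(-0.074), np.int64(7)), (np.float64(-0.072), np.int64(17)), (np.float64(-0.07), np.int64(25)), (np.float64(-0.068), np.int64(22)), (np.float64(-0.066), np.int64(20)), (np.float64(-0.064), np.int64(11)), (np.float64(-0.062), np.int64(4)), (np.float64(-0.058), np.int64(6)), (np.float64(-0.056), np.int64(13)), (np.float64(-0.054), np.int64(26)), (np.float64(-0.052), np.int64(26)), (np.float64(-0.05), np.int64(24)), (np.float64(-0.048), np.int64(13)), (np.float64(-0.046), np.int64(7)), (np.float64(-0.044), np.int64(1))]
```

View pics/s4.png

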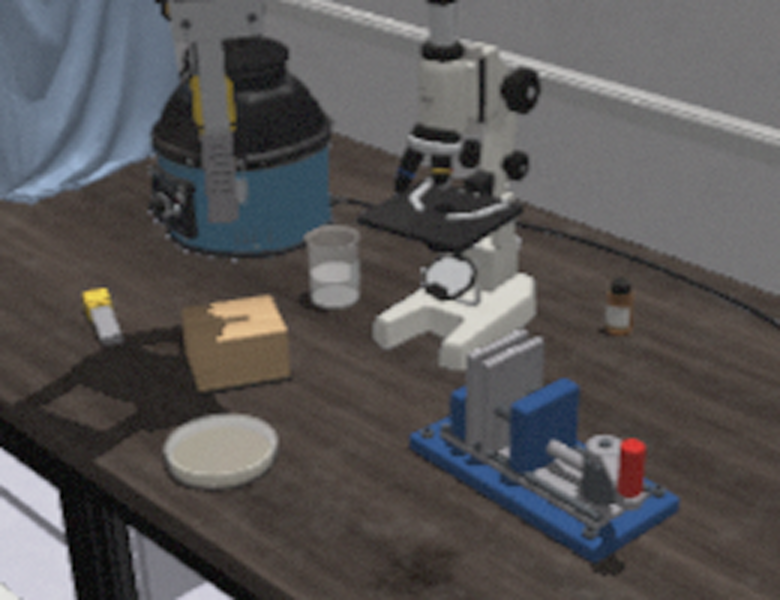

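Gauge is held upright out of the stand (blade at (222,170)), vise plates close together at (505,390), red knob towards the viewer at (632,465). Carrying it over the gap.

```bash
python3 -m crank '[[1,[0,0,0],[0,0,-0.95]],[1,[0,0,0],[0,0,-0.95]],[1,[0,0,0],[0,0,-0.95]],[1,[0,0,0],[0,0,-0.95]],[1,[0,0,0],[0,0,-0.94]],[1,[-0.0077,-0.0266,0],[0,0,0]],[1,[-0.0077,-0.0266,0],[0,0,0]],[1,[-0.0077,-0.0266,0],[0,0,0]],[1,[-0.0077,-0.0266,0],[0,0,0]],[1,[-0.0077,-0.0266,0],[0,0,0]],[1,[-0.0077,-0.0266,0],[0,0,0]],[1,[-0.0077,-0.0266,0],[0,0,0]],[1,[-0.0077,-0.0266,0],[0,0,0]],[1,[-0.0077,-0.0266,0],[0,0,0]],[1,[-0.0077,-0.0266,0],[0,0,0]],[1,[0,0,0],[0,0,0]],[1,[0,0,0],[0,0,0]],[1,[0,0,0],[0,0,0]],[1,[0,0,0],[0,0,0]]]'; python3 - <<'E'
from h import *
go(.508,-.059,.205,86.1)
s=ctrl.read_state(); p,d=ctrl.read_camera('wrist'); cv2.imwrite('pics/w5.png',p[...,::-1])
for n in ('fixed_face','sprung_face','crank_pivot','gauge_tip','gauge_handle'):
    for r in ctrl.pinpoint('wrist',n)[:1]: print(n,r['conf'],w('wrist',r['position'],s).round(4))
C=cloud('wrist',d,s); X,Y,Z=C[...,0],C[...,1],C[...,2]
for i,(y0,y1) in enumerate(((-.1,-.0585),(-.0585,-.03))):
    m=(abs(X-.508)<.05)&(Y>y0)&(Y<y1)&(Z>.098)&(Z<.108); q=C[m]
    if len(q)>20:
        c,sz,an=cv2.minAreaRect((q[:,:2]*1000).astype(np.float32)); print(len(q),np.round(c,1),np.round(sz,1),an)
m=(abs(X-.508)<.04)&(Y<-.03)&(Y>-.1)&(Z>.098)&(Z<.108)
hh,e=np.histogram(Y[m]-.068*(X[m]-.508),bins=np.arange(-.1,-.03,.001)); print([(round(float(a)*1000),int(b)) for a,b in zip(e,hh) if b])
E
```

```text
t: 18.23
eef_pos: [0.5073, -0.0577, 0.2404]
ee_rot: [0.105, 3.136, -0.0]
wrist_force: [-0.0, -0.6, -2.0]
gripper_width: 0.0261
grip_force: 30.0
t 18.23 tcp [ 0.5073 -0.0577  0.2404] yang 86.16 F [-0.  -0.6 -2. ] w 0.0261 gf 30.0 q [-0.34 -0.11  1.89  0.    1.36 -1.84]
shift tool mm [-0.7 -1.3 35.4] turn units [0.   0.04 0.01] shift in final frame mm [-0.8 -1.3 35.4]
fixed_face 0.84 [ 0.5056 -0.054   0.1073]
sprung_face 0.97 [ 0.5068 -0.0644  0.1035]
crank_pivot 0.59 [ 0.5002 -0.1616  0.0865]
gauge_tip 0.97 [ 0.5042 -0.0592  0.1412]
gauge_handle 0.84 [ 0.5047 -0.0572  0.2502]
514 [503.2 -65.8] [ 7.6 55.3] 85.78587341308594
546 [503.4 -49. ] [ 7.6 53.4] 86.80149841308594
[(-74, 1), (-73, 8), (-72, 17), (-71, 23), (-70, 30), (-69, 37), (-68, 46), (-67, 54), (-66, 58), (-65, 57), (-64, 55), (-63, 53), (-62, 35), (-61, 24), (-60, 13), (-59, 3), (-54, 10), (-53, 25), (-52, 41), (-51, 58), (-50, 74), (-49, 73), (-48, 72), (-47, 59), (-46, 51), (-45, 37), (-44, 28), (-43, 15), (-42, 3)]
```

View pics/w5.png

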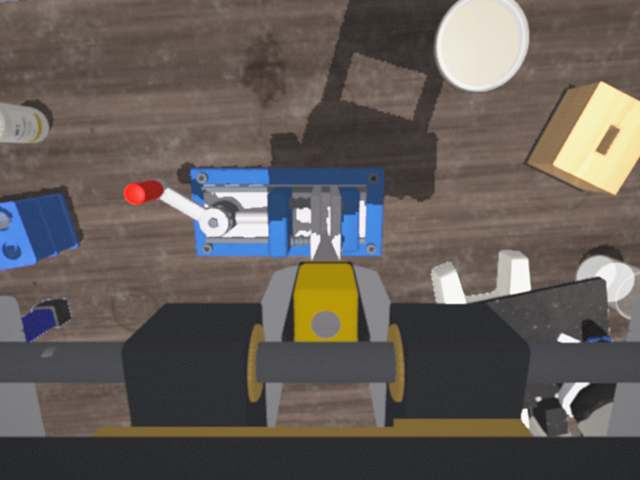

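The blade (325,230) hangs in line with the gap between the two plates, and the handle's yaw matches the vise. Lowering in stages.

```bash
python3 -m crank '[[1,[0,0,0.01],[0,0,0]],[1,[0,0,0.01],[0,0,0]],[1,[0,0,0.008],[0,0,0]],[1,[0,0,0.006],[0,0,0]],[1,[0,0,0.006],[0,0,0]],[1,[0,0,0.006],[0,0,0]],[1,[0,0,0.004],[0,0,0]],[1,[0,0,0],[0,0,0]],[1,[0,0,0],[0,0,0]]]'; python3 - <<'E'
from h import *
go(.508,-.059,.168,86.1)
for c in ('scene','top'):
    p,d=ctrl.read_camera(c)
    if c=='scene': cv2.imwrite('pics/s6.png',cv2.resize(p[150:330,250:430,::-1],(600,600),interpolation=cv2.INTER_CUBIC))
    for n in ('fixed_face','sprung_face','gauge_tip','gauge_handle'):
        for r in ctrl.pinpoint(c,n)[:1]: print(c,n,r['conf'],w(c,r['position']).round(4))
E
```

```text
t: 19.28
eef_pos: [0.5076, -0.0587, 0.1904]
ee_rot: [0.107, 3.136, -0.001]
wrist_force: [-0.4, -0.3, -1.5]
gripper_width: 0.0259
grip_force: 30.0
t 19.28 tcp [ 0.5076 -0.0587  0.1904] yang 86.09 F [-0.4 -0.3 -1.5] w 0.0259 gf 30.0 q [-0.34 -0.06  1.94  0.    1.26 -1.84]
shift tool mm [-0.3 -0.3 22.4] turn units [-0.    0.04 -0.  ] shift in final frame mm [-0.4 -0.3 22.4]
scene fixed_face 0.55 [ 0.5093 -0.0508  0.1046]
scene sprung_face 0.88 [ 0.5034 -0.0608  0.1038]
scene gauge_tip 0.84 [ 0.5089 -0.0611  0.0934]
scene gauge_handle 0.79 [ 0.5086 -0.0587  0.1965]
top gauge_tip 0.65 [0.3876 0.3115 0.0087]
top gauge_handle 0.77 [0.4267 0.3849 0.0073]
```

View pics/s6.png

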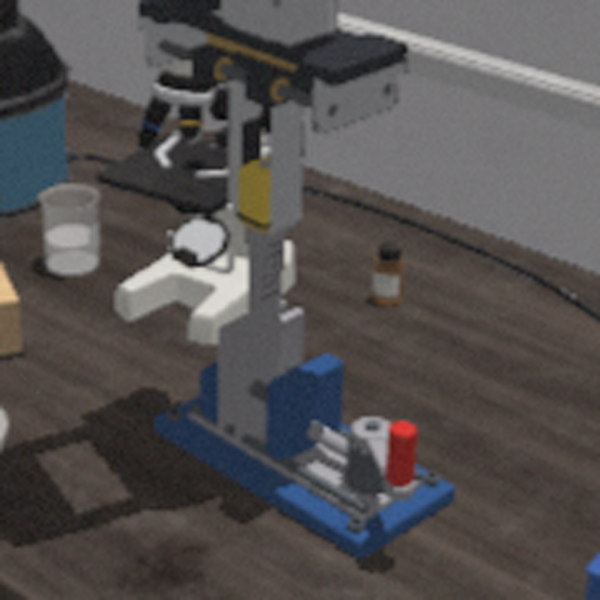

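The blade has entered between the plates (265,300), with no side force. Continuing down slowly.

```bash
python3 -m crank '[[1,[0,0,0.003],[0,0,0]],[1,[0,0,0.003],[0,0,0]],[1,[0,0,0.003],[0,0,0]],[1,[0,0,0.003],[0,0,0]],[1,[0,0,0.003],[0,0,0]]]' && python3 -m crank '[[1,[0,0,0.002],[0,0,0]],[1,[0,0,0.002],[0,0,0]],[1,[0,0,0.002],[0,0,0]]]' && python3 -m crank '[[1,[0,0,0.002],[0,0,0]],[1,[0,0,0.002],[0,0,0]]]'
```

```text
t: 20.2
eef_pos: [0.5076, -0.0586, 0.175]
ee_rot: [0.107, 3.136, -0.0]
wrist_force: [-0.3, -0.2, -1.5]
gripper_width: 0.0258
grip_force: 30.0
t: 20.45
eef_pos: [0.5077, -0.0587, 0.1693]
ee_rot: [0.107, 3.136, -0.0]
wrist_force: [-0.1, -0.6, -1.6]
gripper_width: 0.0261
grip_force: 30.0
t: 20.62
eef_pos: [0.5078, -0.0587, 0.1654]
ee_rot: [0.107, 3.136, -0.001]
wrist_force: [0.7, -0.2, -1.2]
gripper_width: 0.0259
grip_force: 30.0
```

```bash
for i in 1; do python3 -m crank '[[1,[0,0,0.001],[0,0,0]],[1,[0,0,0.001],[0,0,0]]]' && python3 -m crank '[[1,[0,0,0.001],[0,0,0]],[1,[0,0,0.001],[0,0,0]]]' && python3 -m crank '[[1,[0,0,0.001],[0,0,0]],[1,[0,0,0.001],[0,0,0]]]'; done | grep -E 't:|eef|wrist'
```

```text
t: 20.78
eef_pos: [0.5078, -0.0587, 0.1634]
ee_rot: [0.107, 3.136, -0.0]
wrist_force: [0.4, 0.3, -1.7]
t: 20.95
eef_pos: [0.5078, -0.0587, 0.1615]
ee_rot: [0.107, 3.136, -0.001]
wrist_force: [0.6, 0.1, -1.2]
t: 21.12
eef_pos: [0.5078, -0.0587, 0.1595]
ee_rot: [0.107, 3.136, -0.001]
wrist_force: [-0.2, 0.4, -1.3]
```

```bash
(python3 -m crank '[[1,[0,0,0.001],[0,0,0]],[1,[0,0,0.001],[0,0,0]]]' && python3 -m crank '[[1,[0,0,0.001],[0,0,0]],[1,[0,0,0.001],[0,0,0]]]' && python3 -m crank '[[1,[0,0,0.001],[0,0,0]]]') | grep -E 't:|eef|wrist'
```

```text
t: 21.28
eef_pos: [0.5078, -0.0587, 0.1575]
ee_rot: [0.107, 3.136, -0.001]
wrist_force: [-0.6, 0.6, -0.1]
t: 21.45
eef_pos: [0.5082, -0.0588, 0.1561]
ee_rot: [0.107, 3.135, -0.001]
wrist_force: [-0.7, 0.2, 1.9]
t: 21.53
eef_pos: [0.5083, -0.0589, 0.1552]
ee_rot: [0.107, 3.135, -0.001]
wrist_force: [0.8, 0.2, 3.7]
```

```bash
(python3 -m crank '[[1,[0,0,0.001],[0,0,0]],[1,[0,0,0.001],[0,0,0]],[1,[0,0,0.001],[0,0,0]]]' && python3 -m crank '[[1,[0,0,0.001],[0,0,0]],[1,[0,0,0.001],[0,0,0]]]' && python3 -m crank '[[1,[0,0,0.001],[0,0,0]],[1,[0,0,0.001],[0,0,0]]]') | grep -E 't:|eef|wrist'
```

```text
t: 21.78
eef_pos: [0.5084, -0.0589, 0.1521]
ee_rot: [0.107, 3.134, -0.001]
wrist_force: [1.0, -0.0, 3.8]
t: 21.95
eef_pos: [0.5083, -0.0589, 0.15]
ee_rot: [0.107, 3.135, -0.001]
wrist_force: [0.7, 1.4, 5.6]
t: 22.12
eef_pos: [0.5083, -0.0589, 0.148]
ee_rot: [0.107, 3.135, -0.001]
wrist_force: [-0.0, -0.1, 6.2]
```

```bash
(python3 -m crank '[[1,[0,0,0.001],[0,0,0]],[1,[0,0,0.001],[0,0,0]]]' && python3 -m crank '[[1,[0,0,0.001],[0,0,0]],[1,[0,0,0.001],[0,0,0]]]' && python3 -m crank '[[1,[0,0,0],[0,0,0]],[1,[0,0,0],[0,0,0]],[1,[0,0,0],[0,0,0]],[1,[0,0,0],[0,0,0]],[1,[0,0,0],[0,0,0]],[1,[0,0,0],[0,0,0]]]') | grep -E 't:|eef|wrist|gr'; python3 - <<'E'
from h import *
for c in ('scene','wrist'):
    s=ctrl.read_state(); ctrl.read_camera(c)
    for n in ('gauge_tip','gauge_handle','crank_knob'):
        for r in ctrl.pinpoint(c,n)[:1]: print(c,n,round(r['conf'],2),w(c,r['position'],s).round(4))
E
```

```text
t: 22.28
eef_pos: [0.5084, -0.059, 0.1462]
ee_rot: [0.107, 3.135, -0.001]
wrist_force: [-0.2, -0.9, 6.4]
gripper_width: 0.0258
grip_force: 30.0
t: 22.45
eef_pos: [0.5085, -0.059, 0.1444]
ee_rot: [0.107, 3.135, -0.002]
wrist_force: [-0.3, -0.2, 8.2]
gripper_width: 0.0258
grip_force: 30.0
t: 22.95
eef_pos: [0.5085, -0.059, 0.1442]
ee_rot: [0.107, 3.134, -0.002]
wrist_force: [1.9, -0.1, 6.7]
gripper_width: 0.0255
grip_force: 30.0
scene gauge_tip 0.64 [0.3909 0.3142 0.0103]
scene gauge_handle 0.67 [ 0.511  -0.0607  0.1531]
scene crank_knob 0.8 [ 0.4632 -0.2096  0.0822]
wrist gauge_tip 0.64 [ 0.5085 -0.0618  0.0454]
wrist gauge_handle 0.65 [ 0.5082 -0.0548  0.1555]
wrist crank_knob 0.72 [ 0.464  -0.2135  0.0858]
```

Drag is about 9.6 N after about 11.5 mm of wedge travel past first contact, so the plate has been pushed back about 1.9 mm. The gauge hasn't slipped in the grip and the crank is still at its stop. Handing in.

```bash
python3 -c "
from h import *
print(ctrl.job_done())"
```

```text
the job is handed in; nothing more can be done
None
```

I handed the job in with the vise cranked to its stop and the gauge still gripped between the plates, the spring-backed plate pushed back an estimated 1.9 mm (from blade travel and about 9.6 N of drag); the hand-in returned no verdict.

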